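# Load a charger block into a sloping cradle so it keeps the sensing pin pressed

## Task

Load the white charger block into the sloping test cradle, either end first: slide one end under the hood at the low end and push the sprung sensing pin back, then let the other end down behind the low stop at the upper end and let go, so that the charger lies flat on the cradle's bed and keeps the pin pressed in by itself. Push gently, do not ram the stand, and leave the tester, the tape roll and the solder reel where they are.

Things in the scene. Friction and masses are not known exactly. Their poses are not given: they have to be found in the camera images.
- charger: White charger block with rounded edges, 94 long (its x) x 58 wide (its y) x 26 high mm, about 0.12 kg, lying flat on the table. Origin: centre of its underside, z up. Grip it across the 58 mm width.
- deck: Sloping aluminium deck of the test stand, 196 x 100 mm, fixed. x runs UP the slope (26 deg, roughly to the robot's left), y across, z square to the deck. Origin: centre line of its upper face, 72 mm above the table. The cradle on it is clamped for good, shifted by an unmeasured -14 to +14 mm along x from its middle position: see or feel where. The four points below are for the middle position.
- bed (a point): Middle of the cradle's bed, in its top face, 20 mm above the deck; axes as the deck's. The bed is 46 mm wide (y); beside it the cradle is only 8 mm high, so fingers have room. Loaded, the charger's underside centre lies here (plus the shift). Level with the bed it cannot pass under the hood and over the end stop at once: its low end must go in first, tipped 8 to 14 deg steeper than the deck.
- stop_face (a point): Top edge of the end stop's flat face, which looks down the slope: 47.5 mm up the slope from bed and 10 mm above the bed. The stop is 10 mm thick (x) and 46 mm wide.
- hood_lip (a point): Middle of the hood's lower edge at its mouth: 37.5 mm down the slope from bed, underside 33 mm above the bed (top 38). 18 mm farther down, the sensor block's flat face is the firm stop. Cheeks beside the mouth, 66 mm apart, reach 4 mm up the slope past the lip, then flared lips 9 mm more; all is 78 mm wide outside.
- pin_tip (a point): Domed tip of the free sensing pin (8 mm round), 40.5 mm down the slope from bed, 8 mm above the bed, on the centre line; it sticks 15 mm out of the sensor block, along the deck's x. Loaded, the charger holds it about 6 mm in.
- pin (a joint): Travel of the sensing pin into the sensor block, m: 0 = fully out, 0.015 = flush with the block. Spring: 2 N at the start of travel, 0.4 N more per mm, 8 N when flush; it pushes the charger up the slope.
- tester: Bystander: small USB tester with a flat plug, 79 x 26 x 15 mm, loose on the table. Origin: centre of its underside.
- tape: Bystander: flat roll of tape, 96 mm across, 25 mm high, lying loose on the table. Origin: centre of its underside.
- reel: Bystander: solder reel, 52 mm across, 32 mm high, loose on the table. Origin: centre of its underside.
Not all that is in view belongs to the job. Leave any red or turquoise look-alike of the charger alone.

How it is judged:
By the outcome, as a careful person would: the job done as asked, in the order asked, and still so for the second after the job is handed in, with the robot touching nothing.
It also fails if it takes over 40 s, if anything falls off the work surface, if the arm or the gripper's body presses on something with over 40 N, if the wrist force passes 120 N, or if a joint passes its speed limit or range.

## Robot

A 6-joint arm with a two-finger parallel gripper is mounted at the origin on a cart in front of the work surface, level with it; the furniture and walls round the work are solid. World frame = base frame: x ahead of the robot, y to its left, z up, the work surface at z = 0. Lengths are in m, angles in rad, forces in N, time in s.
With the tool pointing down it reaches from about 0.4 to 0.825 m from the base axis. Payload 7 kg.
Tool frame: the origin (TCP) lies on the centre line of the jaws, within the pads' length; the fingertips stand 17 mm ahead of it and the grasp point (between the pads) lies 2 mm behind it (r.nose_length is the distance from the TCP to the fingertips, in m); z points along the fingers, y is the line along which they close (so a half turn about z gives the same grasp; the last joint's range is limited). The gripper opens to 88 mm and grips with 3 to 60 N. Pads are 19 mm wide; open, the fingers measure 130 mm over their backs; the gripper's body (78 mm by 193 mm) begins 47 mm behind the grasp point.
Start: joints at [-0.906, 0.359, 0.012, 0, -1.224, -0.288], TCP at [0.248, -0.628, 0.244] pointing down, gripper open.
Joint ranges: [-3.07, 3.07], [-1.43, 2.12], [-1.02, 1.25], [-3.03, 1.67], [-3.05, -0], [-3.03, 3.03]. Speed limits (rad/s): [2.39, 2.39, 3.01, 3.14, 3.14, 3.14].

## Interface

Orientations are given as a 3x3 rotation matrix whose columns are the frame's x, y, z axes.
In Python, from workcell import sensors, vision, ticket, finder, r gives the robot as it stands.
- The arm moves only by the tool arm_command, never from a script. Its argument "motion" is text: rows parted by semicolons, each of 6 numbers parted by spaces: the shift along the tool's x, y, z in cm, then the turn, a rotation vector about the tool's x, y, z in degrees. A call has exactly 5 rows; each row is the pose to reach, as a shift and turn from the pose commanded when the call began, along the tool's axes at that moment; what a row does not reach only later rows make up. A row lasts 1/12 s, in which the tool goes at most 41.7 mm and 7.16 degrees, less where a joint would pass 70% of its speed; a pose out of reach is approached as far as the arm can. A call with a gripper value outside its range is refused whole. "jaw" is the opening in per cent of the stroke, from 0 (shut) to 100 (fully open), set as the call begins (left out, the last holds). The fingers move at their own pace and stop on an object; "squeeze" is the grip in N (left out, the last holds). Time passes only in rows, so rows that repeat a pose let the fingers close, or fill a call up. It gives the time, the measured TCP pose, the force, the opening and the grip force at its end, in the units of the state.
- sensors.read_state(): the state, without advancing time (a new reading comes with each control period).
- vision.snapshot(name): name is "side" or "top"; returns a dict with "pixels" (420x560x3 uint8, red, green, blue), "fx", "fy", "cx", "cy" (pixels), "k1" (the pictures are not rectified: a ray, as slopes to the right and down, at radius r is drawn at 1 + k1 r^2 times it, then the intrinsics apply), "R" (3x3) and "t" (3): a world point X has camera coordinates R X + t. Camera axes: x right, y down, z forward; pixel columns grow to the right and rows downward; lengths in m; the calibration is good to about 2 mm. A picture is of the moment at which its call begins. There is no depth.
- ticket.finish_job(): hands the job in; it is judged then, once.
Trained networks look in the newest picture that a camera, given by its name, has taken for a name from the list of things; names that differ only in an ending like _2 or _b are one class to them, and where a whole thing is asked for, a point or a joint stands for the part that bears it (a point fixed in the world has none). Each returns a list of dicts, best first, with "conf" (0 to 1); they miss things now and then, are a little off and sometimes report something else, mostly with a low value. They report only what shows in the picture. A call takes as long as a camera call. They do not tell look-alikes from the thing itself.
- finder.spot_in(camera, label): "point" ([column, row] as shares, 0 to 1, of the picture: columns of its width, rows of its height, amid what is visible of it).
The state is a dict: "time": time; "joint_positions": joint angles; "joint_velocities": joint speeds; "effort": joint torques, N m; "ee_pos": TCP position; "orientation": TCP orientation; "force": force on the tool from outside, world axes, zero at the start; "wrist_torque": the same for the moment, N m; "opening": finger opening in m; "grasp_force": force on a finger pad.
Only numpy, scipy, OpenCV 4.12 (cv2) and the standard library are available. Lean on these libraries where they do the work, as an engineer would, in place of code of your own. Each camera call takes 0.05 s, during which the arm holds its last target. There are 200 camera calls.

## Working session

There is one attempt and no reset: what is moved stays moved. The work goes in short steps, Python scripts to look and compute and a tool call to move; the robot and the scene stay as the last step left them, time stands still between calls to the robot, and variables do not carry over. Pictures are saved under pics/ and viewed, at most 12 in all, crops included, and the job is handed in when it is done.

Besides the shell and the picture viewer there is one more tool, called after ">>>" as name(argument=value, ...) on one line, values as JSON. arm_command: Moves the arm, as the interface text tells. Its arguments: {"type":"object","properties":{"motion":{"type":"string"},"jaw":{"type":"number"},"squeeze":{"type":"number"}},"required":["motion"]}

```bash
mkdir -p pics; ls
cat > h.py <<'E'
import numpy as np, cv2
from workcell import sensors, vision, ticket, finder, r
def snap(n,save=None):
    s=vision.snapshot(n)
    if save: cv2.imwrite('pics/'+save,s['pixels'][:,:,::-1])
    return s
def ray(s,u,v):
    K=np.array([[s['fx'],0,s['cx']],[0,s['fy'],s['cy']],[0,0,1.]])
    x,y=(u-s['cx'])/s['fx'],(v-s['cy'])/s['fy']; a,b=x,y
    for _ in range(20):
        f=1+s['k1']*(a*a+b*b); a,b=x/f,y/f
    R=np.array(s['R']);t=np.array(s['t'])
    return -R.T@t, R.T@np.array([a,b,1])
def onz(s,u,v,z):
    o,d=ray(s,u,v); return o+d*(z-o[2])/d[2]
def proj(s,X):
    c=np.array(s['R'])@np.array(X)+np.array(s['t']); a,b=c[:2]/c[2]; f=1+s['k1']*(a*a+b*b)
    return np.array([s['fx']*a*f+s['cx'], s['fy']*b*f+s['cy']])
E
python3 - <<'E'
from h import *
for c in('side','top'):
    s=snap(c,c+'1.png'); print(c,ray(s,280,210),s['fx'],s['k1'])
    for l in('charger','deck','tester','tape','reel','stop_face','hood_lip','pin_tip','bed'):
        try:
            print(l,[( np.round([p['point'][0]*560,p['point'][1]*420]),round(p['conf'],2)) for p in finder.spot_in(c,l)])
        except Exception as e: print(l,e)
print(sensors.read_state())
E
```

```text
pics
side (array([0.26192229, 0.63221188, 0.5497152 ]), array([ 0.32041463, -0.78740208, -0.52672499])) 392.23423815103274 -0.04721034555019817
charger [(array([237., 248.]), 0.95), (array([298., 276.]), 0.76), (array([298., 192.]), 0.63)]
deck [(array([195., 273.]), 0.85)]
tester [(array([295., 239.]), 0.84)]
tape [(array([354., 210.]), 0.89)]
reel []
stop_face [(array([191., 279.]), 0.65)]
hood_lip [(array([191., 275.]), 0.69)]
pin_tip [(array([192., 277.]), 0.65)]
bed [(array([193., 275.]), 0.9)]
top (array([ 0.49668736, -0.04816306,  0.96722216]), array([ 0.04904701,  0.01350283, -0.99871617])) 396.2120638902916 -0.04720786069475617
charger [(array([246., 246.]), 0.65), (array([252., 184.]), 0.65)]
deck [(array([184., 186.]), 0.7)]
tester [(array([297., 224.]), 0.78)]
tape [(array([389., 260.]), 0.69)]
reel [(array([291., 137.]), 0.62), (array([298., 224.]), 0.57)]
stop_face [(array([181., 187.]), 0.59)]
hood_lip [(array([182., 185.]), 0.55)]
pin_tip [(array([182., 182.]), 0.82)]
bed [(array([181., 185.]), 0.58)]
{'time': 1.0, 'joint_positions': array([-9.05917553e-01,  3.58568546e-01,  1.19069974e-02,  1.58879606e-05,
       -1.22411553e+00, -2.88118590e-01]), 'joint_velocities': array([-0.00024799, -0.00087912,  0.00106381, -0.0016502 , -0.00224347,
       -0.00018932]), 'effort': array([ 2.60064480e-04, -5.82387364e+01,  2.93307263e+01,  7.00271800e+00,
        1.24257070e-02, -1.54819134e-05]), 'ee_pos': array([ 0.24831975, -0.62763972,  0.24358752]), 'orientation': array([[-9.29859488e-01, -3.67914845e-01,  1.17392839e-07],
       [-3.67914845e-01,  9.29859487e-01, -2.43695109e-05],
       [ 8.85674598e-06, -2.27034115e-05, -1.00000000e+00]]), 'force': array([ 0.66256453, -0.62175681,  0.16287631]), 'wrist_torque': array([ 0.01882776, -0.00776003, -0.03191833]), 'grasp_force': 0.0, 'opening': 0.08792903299184165}
```

```bash
python3 -c "
import cv2,numpy as np
a=cv2.imread('pics/side1.png');b=cv2.imread('pics/top1.png')
print(a.shape)
"
```

```text
(420, 560, 3)
```

View pics/side1.png

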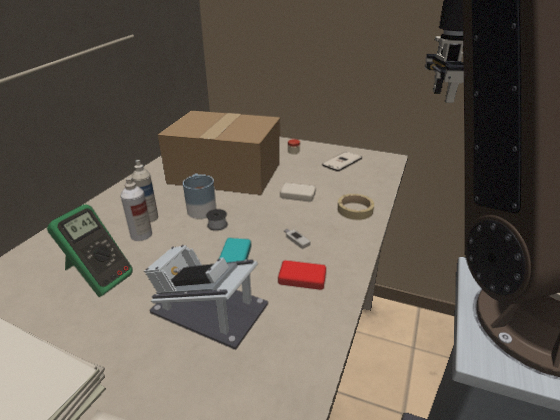

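View pics/top1.png

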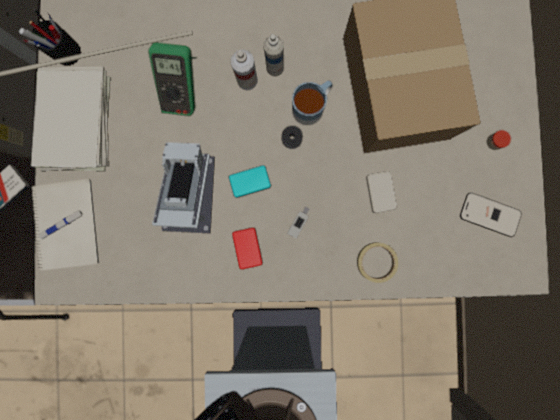

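Side view: the stand is at (205,285), with the hood seemingly on its left. There are three candidate blocks: turquoise (237,248), red (300,274) and white (298,192), which is at (382,192) in the top view. The white one fits the description. I'll enlarge it and the stand.

Run:
```python
import cv2,numpy as np
a=cv2.imread('pics/side1.png');b=cv2.imread('pics/top1.png')
z=lambda i,x,y,w,h,f:cv2.resize(i[y:y+h,x:x+w],(w*f,h*f),interpolation=cv2.INTER_CUBIC)
A=z(a,140,230,133,115,3*1); A=cv2.resize(A,(520,450))
B=z(b,146,135,75,110,4);B=cv2.resize(B,(280,410))
o=np.zeros((600,800,3),np.uint8)
o[:450,:520]=A;o[:410,520:]=B
o[450:600,:200]=cv2.resize(a[172:209,273:323],(200,150)); o[420:600,520:760]=cv2.resize(b[162:222,342:422],(240,180))
cv2.imwrite('pics/c1.png',o)
```

```text
(no output)
```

View pics/c1.png

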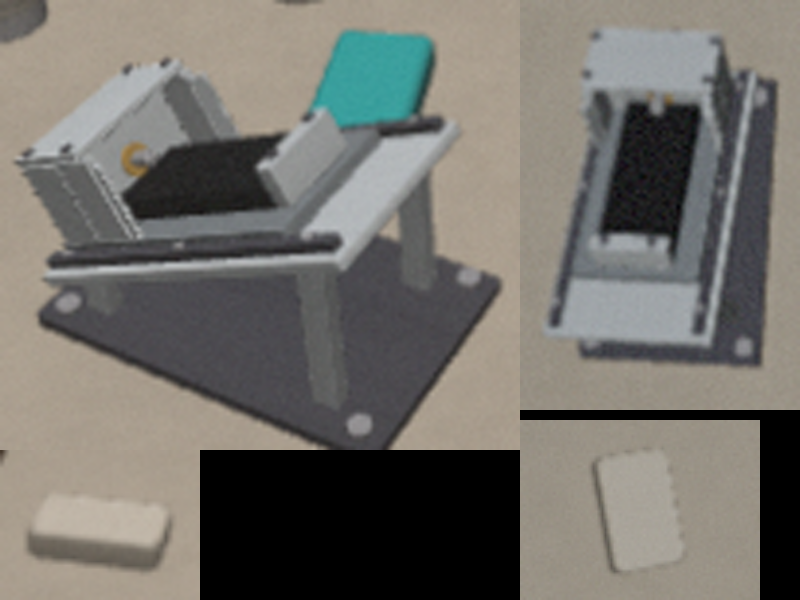

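The white block is confirmed at top (382,192): it is beige-white with rounded edges. The stand's high end points towards the robot, with the hood on the far side. I'll fit the stand and charger poses next.

```bash
cat > fit.py <<'E'
from h import *
from scipy.optimize import least_squares
def deckR(psi):
    c,s=np.cos(np.radians(26)),np.sin(np.radians(26))
    x=np.array([c*np.cos(psi),c*np.sin(psi),s]); y=np.cross([0,0,1],x); y/=np.linalg.norm(y)
    return np.column_stack([x,y,np.cross(x,y)])
def W(p,X,shift=0):
    X=np.array(X,float)/1e3; X[0]+=shift
    return np.array([p[0],p[1],.072])+deckR(p[2])@X
E
cat > f1.py <<'E'
from fit import *
S={c:snap(c) for c in('side','top')}
print(S['top']['R'])
obs=[('top',(98,-50,0),(153.2,224.1),0),('top',(98,50,0),(196.9,227),0),('top',(-98,50,0),(208.1,153.8),0),
('side',(98,-50,0),(227.7,298.5),0),('side',(98,50,0),(257.6,261.2),0),('side',(-98,-50,0),(151.5,301.1),0),
('top',(-37.5,-39,58),(162.9,156.5),1),('top',(-37.5,39,58),(200.1,159.7),1),('top',(47.5,-23,30),(165.3,197.5),1),('top',(47.5,23,30),(186.7,198.9),1)]
f=lambda p:np.concatenate([proj(S[c],W(p,X,p[3] if k else 0))-u for c,X,u,k in obs])
s=least_squares(f,[.5,.2,3.1,0],x_scale=[.1,.1,.1,.01],loss='soft_l1')
print(s.x); print(f(s.x).reshape(-1,2).round(1))
np.save('p.npy',s.x); p=s.x
# charger mask in top
im=cv2.cvtColor(S['top']['pixels'],cv2.COLOR_RGB2GRAY); 
roi=im[162:222,357:407].astype(float); print(np.percentile(roi,[5,50,90]))
big={}
for c,(x0,y0,w,h) in {'side':(140,230,135,115),'top':(140,135,90,110)}.items():
    f=4; b=cv2.resize(S[c]['pixels'][y0:y0+h,x0:x0+w,::-1],None,fx=f,fy=f,interpolation=cv2.INTER_CUBIC)
    def ln(pts,k,col):
        q=np.array([(proj(S[c],W(p,X,p[3] if k else 0))-(x0-.5,y0-.5))*f for X in pts]).astype(int)
        cv2.polylines(b,[q],True,col,1)
    ln([(98,-50,0),(98,50,0),(-98,50,0),(-98,-50,0)],0,(0,0,255))
    ln([(47.5,-23,30),(47.5,23,30),(57.5,23,30),(57.5,-23,30)],1,(0,255,0))
    ln([(-37.5,-39,58),(-37.5,39,58),(-37.5,39,0),(-37.5,-39,0)],1,(255,255,0))
    ln([(-37.5,-23,20),(-37.5,23,20),(47.5,23,20),(47.5,-23,20)],1,(255,0,255))
    ln([(-40.5,0,28),(-55.5,0,28)],1,(0,128,255))
    big[c]=b
o=np.zeros((460,540,3),np.uint8);o[:460,:540]=big['side']
cv2.imwrite('pics/w1.png',np.hstack([big['side'][:440,100:500],big['top'][:440]]))
E
python3 f1.py
```

```text
[[-0.02366504 -0.99965657 -0.01125656]
 [-0.99835825  0.02421879 -0.05190612]
 [ 0.05216091  0.01000972 -0.99858853]]
[ 0.59513567  0.18650951  3.06985203 -0.00491607]
[[-1.7  1.8]
 [ 0.3  1.1]
 [ 1.5  1. ]
 [-0.6 -5.4]
 [ 0.2 -4.1]
 [-0.7 -3.6]
 [-0.5  1.1]
 [-2.8 -0.6]
 [-0.  -0.1]
 [-0.4 -0.5]]
[139. 148. 164.]
```

View pics/w1.png

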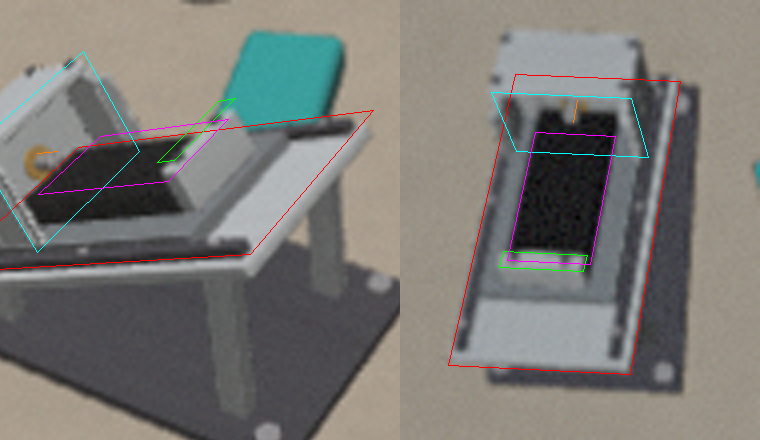

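```bash
python3 - <<'E'
s=open('f1.py').read()
s=s.replace("'side',(98,-50,0)","'side',(98,-50,-T)").replace("'side',(98,50,0)","'side',(98,50,-T)").replace("'side',(-98,-50,0)","'side',(-98,-50,-T)")
s=s.replace("obs=[","ob=lambda T:[").replace("for c,X,u,k in obs","for c,X,u,k in ob(p[4]*1e3)").replace("3.1,0]","3.1,0,.005]").replace(".1,.01]",".1,.01,.01]")
i=s.index("# charger mask")
s=s[:i]+'''
big=[]
for c,(x0,y0,w,h) in {'side':(150,238,75,60),'top':(150,140,60,70)}.items():
    f=6; b=cv2.resize(S[c]['pixels'][y0:y0+h,x0:x0+w,::-1],None,fx=f,fy=f,interpolation=cv2.INTER_CUBIC)
    def ln(pts,k,col):
        for X in pts:
            q=((proj(S[c],W(p,X,p[3] if k else 0))-(x0-.5,y0-.5))*f).astype(int)
            cv2.drawMarker(b,[int(z) for z in q],col,0,9,1)
    ln([(47.5,-23,30),(47.5,23,30),(57.5,23,30),(57.5,-23,30)],1,(0,255,0))
    ln([(-37.5,-39,58),(-37.5,39,58)],1,(255,255,0))
    ln([(-37.5,23,20),(47.5,23,20),(47.5,-23,20)],1,(255,0,255))
    ln([(-40.5,0,28),(-55.5,0,28)],1,(0,128,255))
    big.append(cv2.copyMakeBorder(b,0,420-b.shape[0],0,0,0))
cv2.imwrite('pics/w2.png',np.hstack(big))
# charger
t=S['top']; m=t['pixels'][162:222,357:407].astype(int)
sd=m[...,2]; bgm=np.median(sd); print('bg',np.median(m.reshape(-1,3),0), m[30,25])
bw=(np.abs(m-m[24:36,20:30].reshape(-1,3).mean(0)).max(2)<14).astype(np.uint8)
n,l,st,ce=cv2.connectedComponentsWithStats(bw); k=1+np.argmax(st[1:,4]); print(st[k],ce[k]+(357,162))
cn,_=cv2.findContours((l==k).astype(np.uint8),0,2); cn=max(cn,key=cv2.contourArea)
box=cv2.boxPoints(cv2.minAreaRect(cn))+(357,162)
w=np.array([onz(t,*q,.026) for q in box]); print(w.round(4), w.mean(0), [np.linalg.norm(w[i]-w[i-1]) for i in range(4)])
o=S['side']; print('side centre',onz(o,298,192,.013))
for i in range(4):
    d=w[i]-w[i-1]; print(np.degrees(np.arctan2(d[1],d[0])))
'''
open('f2.py','w').write(s)
E
python3 f2.py
```

```text
[[-0.02366504 -0.99965657 -0.01125656]
 [-0.99835825  0.02421879 -0.05190612]
 [ 0.05216091  0.01000972 -0.99858853]]
[ 5.98761514e-01  1.85667029e-01  3.06183320e+00 -6.40174495e-04
  1.03533781e-02]
[[-1.6 -0.1]
 [ 0.3 -0.4]
 [ 2.1 -0.3]
 [ 0.  -0.9]
 [ 1.   0.3]
 [ 0.8 -0.3]
 [-0.3  0.9]
 [-2.5 -0.5]
 [-0.1 -0.2]
 [-0.5 -0.4]]
bg [154. 147. 135.] [170 162 154]
[ 11  10  29  40 859] [382.02910361 191.40628638]
[[ 0.6232 -0.2461  0.026 ]
 [ 0.6315 -0.3017  0.026 ]
 [ 0.5408 -0.3139  0.026 ]
 [ 0.5326 -0.2585  0.026 ]] [ 0.58201736 -0.28004532  0.026     ] [np.float64(0.0914267204474907), np.float64(0.05626265388281117), np.float64(0.09155250403594825), np.float64(0.055971948609665256)]
side centre [ 0.57736514 -0.27763927  0.013     ]
7.799652040682893
-81.44800687196448
-172.38134698002835
98.4276004962841
```

View pics/w2.png

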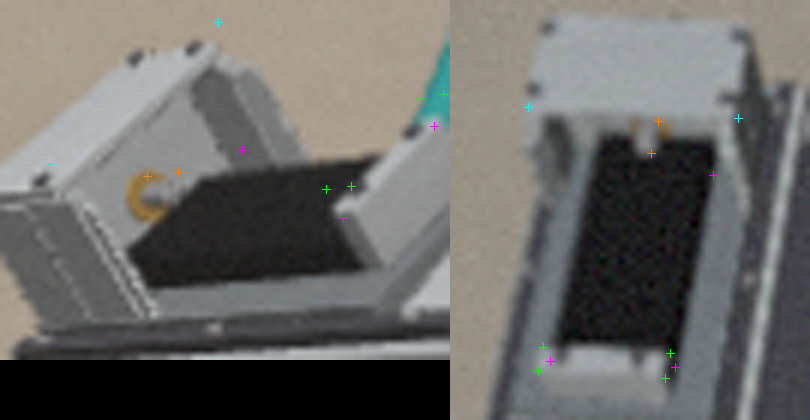

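```bash
cat > f3.py <<'E'
from fit import *
S={c:snap(c) for c in('side','top')}
ob=[((52.5,0,30),(214.2,264.2),(175,199.8)),((-40.5,0,28),(182,269.2),(182.5,164.2)),((-37.5,0,58),(172.2,257.5),(179.8,158.2)),
 ((-37.5,-39,58),(159.5,269.2),(162.5,157)),((-37.5,39,58),(184.8,245.7),(198,158.5))]
for X,a,b in ob:
    o1,d1=ray(S['side'],*a);o2,d2=ray(S['top'],*b)
    k=np.linalg.lstsq(np.column_stack([d1,-d2]),o2-o1,rcond=None)[0]
    P,Q=o1+k[0]*d1,o2+k[1]*d2; print(X,((P+Q)/2).round(4),'gap mm',((P-Q)*1e3).round(1))
def Wz(p,X): return np.array(p[:3])+deckR(p[3])@(np.array(X)/1e3)
f=lambda p:np.concatenate([np.r_[proj(S['side'],Wz(p,X))-a,proj(S['top'],Wz(p,X))-b] for X,a,b in ob])
s=least_squares(f,[.6,.186,.072,3.06],x_scale=[.1,.1,.1,.1],loss='soft_l1');print(s.x);print(f(s.x).reshape(-1,4).round(1))
np.save('pz.npy',s.x)
for n,X in dict(bed=(0,0,20),stop=(47.5,0,30),pin=(-40.5,0,28)).items(): print(n,Wz(s.x,X).round(4))
# check side with known charger top corners (z .026)
for q in ((.6315,-.3017,.026),(.5408,-.3139,.026),(.6232,-.2461,.026),(.5326,-.2585,.026)): print(proj(S['side'],q).round(1))
m=S['side']['pixels'][175:209,270:325].astype(int)
bw=((m.min(2)>m[:8,:10].mean()-200)&(m[...,2]>np.median(m[...,2])+12)).astype(np.uint8)
n,l,st,ce=cv2.connectedComponentsWithStats(bw);k=1+np.argmax(st[1:,4]);print(st[k][:4]+(270,175,0,0),st[k][4],ce[k]+(270,175))
E
python3 f3.py
```

```text
(52.5, 0, 30) [0.5654 0.19   0.1161] gap mm [-1.4 -0.7 -0.3]
(-40.5, 0, 28) [0.6471 0.1823 0.0735] gap mm [-6.9 -3.6 -2.1]
(-37.5, 0, 58) [0.6597 0.1837 0.0979] gap mm [-1.1 -0.6 -0.4]
(-37.5, -39, 58) [0.6618 0.2213 0.0992] gap mm [-3.8 -2.1 -1.4]
(-37.5, 39, 58) [0.6585 0.1434 0.097 ] gap mm [-0.1 -0.1 -0. ]
[0.60022949 0.18643303 0.06384518 3.08367077]
[[-0.3  0.3  1.2 -0. ]
 [-3.2  0.8  0.6  1. ]
 [-0.1 -0.9  0.2  0.3]
 [-1.4 -0.1  0.2  1. ]
 [ 0.2 -0.7 -0.5  0.5]]
bed [0.609  0.1859 0.0818]
stop [0.5707 0.1881 0.1116]
pin [0.6488 0.1836 0.0713]
[283.2 180.9]
[314.6 184.5]
[278.6 190.1]
[311.2 194. ]
[282 183  33  12] 291 [297.78006873 188.48453608]
```

```bash
cat > go.py <<'E'
from h import *
from scipy.spatial.transform import Rotation as Ro
def tool(yaw,pitch=0):  # yaw of tool x (deg), pitch: tool x raised
    y,p=np.radians([yaw,pitch]); x=np.array([np.cos(p)*np.cos(y),np.cos(p)*np.sin(y),np.sin(p)])
    yy=np.array([np.sin(y),-np.cos(y),0]); return np.column_stack([x,yy,np.cross(x,yy)])
def to(P,R,base=None):
    st=sensors.read_state(); p0,R0=(st['ee_pos'],st['orientation']) if base is None else base
    R0=np.array(R0); print('shift cm',(R0.T@(np.array(P)-p0)*100).round(2),'turn',np.degrees(Ro.from_matrix(R0.T@R).as_rotvec()).round(2))
def now():
    st=sensors.read_state(); R=st['orientation']; x=R[:,0]
    print('t',st['time'],'p',st['ee_pos'].round(4),'yaw',np.degrees(np.arctan2(x[1],x[0])).round(2),'pitch',np.degrees(np.arcsin(x[2])).round(2),'roll',np.degrees(np.arcsin(R[2,1])).round(2),'F',st['force'].round(1),'op',round(st['opening'],4),'g',st['grasp_force'])
E
python3 - <<'E'
from go import *
now(); to((.571,-.2814,.10),tool(188.1)); to((.571,-.2814,.020),tool(188.1))
E
```

```text
t 1.3 p [ 0.2484 -0.6276  0.2435] yaw -158.41 pitch -0.0 roll 0.0 F [ 0.3  0.7 -0.5] op 0.0875 g 0.0
shift cm [-42.74  20.32  14.36] turn [ 0.    0.   13.49]
shift cm [-42.74  20.32  22.36] turn [ 0.    0.   13.49]
```

>>> arm_command(motion="-3.5 1.7 0.6 0 0 1; -7 3.4 1.2 0 0 3; -10.5 5 1.8 0 0 6; -14 6.7 2.5 0 0 9; -17.5 8.3 3.2 0 0 11.5", jaw=100, squeeze=20)

```text
time: 1.72
ee_pos: [0.3814, -0.4847, 0.2116]
orientation: [[-0.985, -0.172, 0.0], [-0.172, 0.985, -0.0], [-0.0, -0.0, -1.0]]
force: [0.6, -0.4, 0.4]
opening: 0.0875
grasp_force: 0.0
```

Run:
```python
from go import *
now(); to((.571,-.2814,.10),tool(188.1)); to((.571,-.2814,.020),tool(188.1))
```

```text
t 1.7167 p [ 0.3814 -0.4847  0.2116] yaw -170.09 pitch -0.02 roll -0.03 F [ 0.6 -0.4  0.4] op 0.0875 g 0.0
shift cm [-22.17  16.77  11.16] turn [-0.02  0.02  1.81]
shift cm [-22.17  16.77  19.16] turn [-0.02  0.02  1.81]
```

>>> arm_command(motion="-3.2 2.4 1.5 0 0 0.4; -6.4 4.8 3 0 0 0.8; -9.6 7.2 4.5 0 0 1.2; -12.8 9.7 6 0 0 1.5; -16 12.1 7.5 0 0 1.8")

```text
time: 2.13
ee_pos: [0.5143, -0.3413, 0.1383]
orientation: [[-0.99, -0.144, 0.001], [-0.144, 0.99, -0.0], [-0.001, -0.0, -1.0]]
force: [0.4, -0.6, -1.0]
opening: 0.0876
grasp_force: 0.0
```

Run:
```python
from go import *
now(); to((.571,-.2814,.06),tool(188.1)); to((.571,-.2814,.020),tool(188.1))
```

```text
t 2.1333 p [ 0.5143 -0.3413  0.1383] yaw -171.72 pitch -0.04 roll -0.02 F [ 0.4 -0.6 -1. ] op 0.0876 g 0.0
shift cm [-6.47  5.11  7.84] turn [-0.02  0.04  0.18]
shift cm [-6.47  5.11 11.84] turn [-0.02  0.04  0.18]
```

>>> arm_command(motion="-2.6 2 2.2 0 0 0; -5.2 4 4.4 0 0 0.2; -6.4 5 6.6 0 0 0.2; -6.4 5 7 0 0 0.2; -6.4 5 7 0 0 0.2")

```text
time: 2.55
ee_pos: [0.5687, -0.283, 0.0665]
orientation: [[-0.99, -0.143, -0.004], [-0.143, 0.99, 0.001], [0.004, 0.001, -1.0]]
force: [-0.2, 0.8, 0.7]
opening: 0.0873
grasp_force: 0.0
```

Run:
```python
from go import *
s=snap('top'); b=snap('side')
o=np.hstack([cv2.resize(s['pixels'][150:230,340:430,::-1],(450,400),interpolation=2),cv2.resize(b['pixels'][140:220,260:330,::-1],(350,400),interpolation=2)])
cv2.imwrite('pics/g1.png',o)
now(); to((.571,-.2814,.06),tool(188.1)); to((.571,-.2814,.020),tool(188.1))
```

```text
t 2.65 p [ 0.5693 -0.2846  0.069 ] yaw -171.9 pitch 0.0 roll -0.02 F [-0.8 -0.4  0.4] op 0.0878 g 0.0
shift cm [-0.22  0.29  0.9 ] turn [-0.02 -0.    0.  ]
shift cm [-0.22  0.3   4.9 ] turn [-0.02 -0.    0.  ]
```

View pics/g1.png

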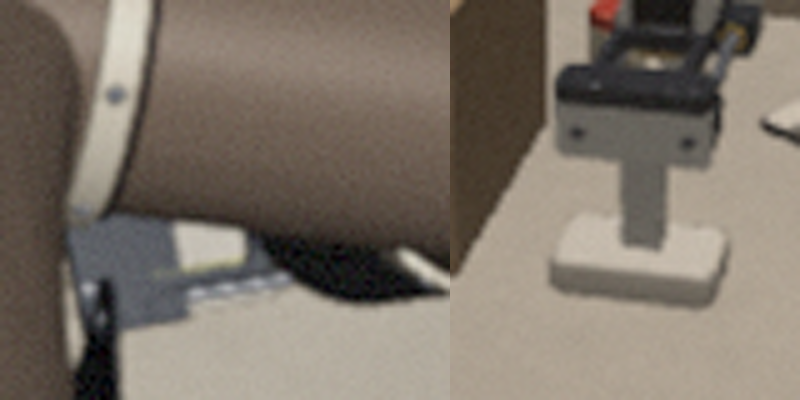

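The side crop shows the near finger standing over the charger, a little right of its middle (the uphill end), as wanted. Now I go down and grip.

>>> arm_command(motion="-0.2 0.3 1.5 0 0 0; -0.2 0.3 3 0 0 0; -0.2 0.3 4.2 0 0 0; -0.2 0.3 4.9 0 0 0; -0.2 0.3 4.9 0 0 0")

```text
time: 3.07
ee_pos: [0.5698, -0.2815, 0.0187]
orientation: [[-0.99, -0.14, -0.002], [-0.14, 0.99, 0.0], [0.001, 0.001, -1.0]]
force: [0.3, 0.3, -0.3]
opening: 0.0875
grasp_force: 0.0
```

>>> arm_command(motion="0 0 0 0 0 0; 0 0 0 0 0 0; 0 0 0 0 0 0; 0 0 0 0 0 0; 0 0 0 0 0 0", jaw=40, squeeze=20)

```text
time: 3.48
ee_pos: [0.5711, -0.281, 0.0201]
orientation: [[-0.99, -0.141, 0.001], [-0.141, 0.99, -0.0], [-0.001, -0.0, -1.0]]
force: [0.5, 0.3, -0.5]
opening: 0.0599
grasp_force: 0.0
```

Run:
```python
from go import *
now()
```

```text
t 3.4833 p [ 0.5711 -0.281   0.0201] yaw -171.91 pitch -0.04 roll -0.02 F [ 0.5  0.3 -0.5] op 0.0599 g 0.0
```

>>> arm_command(motion="0 0 0 0 0 0; 0 0 0 0 0 0; 0 0 0 0 0 0; 0 0 -1.5 0 0 0; 0 0 -4 0 0 0")

```text
time: 3.9
ee_pos: [0.5684, -0.2803, 0.0568]
orientation: [[-0.99, -0.14, -0.006], [-0.14, 0.99, 0.002], [0.006, 0.003, -1.0]]
force: [-0.1, -0.5, -1.3]
opening: 0.0578
grasp_force: 20.0
```

>>> arm_command(motion="0 0 -4 0 0 0; 0 0 -8 0 0 0; 0 0 -12 0 0 0; 0 0 -14 0 0 0; 0 0 -14 0 0 0")

```text
time: 4.32
ee_pos: [0.5732, -0.2818, 0.2056]
orientation: [[-0.99, -0.141, 0.009], [-0.141, 0.99, -0.003], [-0.008, -0.004, -1.0]]
force: [-0.3, -0.7, -2.3]
opening: 0.0577
grasp_force: 20.0
```

Run:
```python
from go import *
s=snap('side')
cv2.imwrite('pics/g2.png',cv2.resize(s['pixels'][70:210,220:380,::-1],(640,560),interpolation=2))
now()
```

```text
t 4.3667 p [ 0.572  -0.2811  0.2024] yaw -171.91 pitch -0.28 roll -0.09 F [-0.1  0.8 -2.7] op 0.0577 g 19.99951869249344
```

View pics/g2.png

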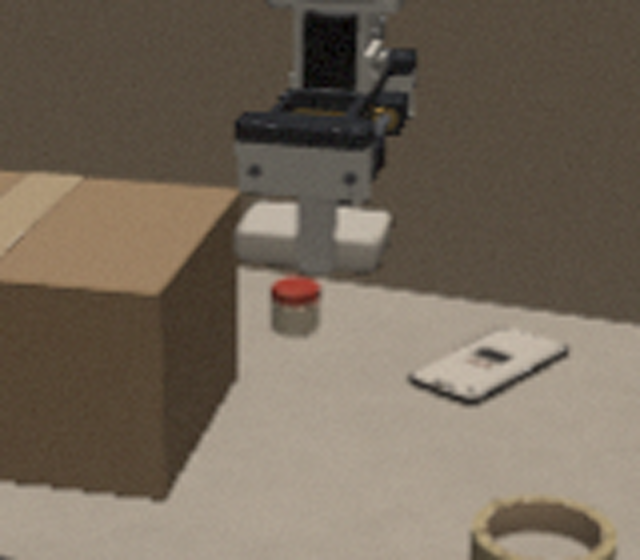

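Run:
```python
from go import *
import itertools
s=snap('side');st=sensors.read_state();p,R=st['ee_pos'],st['orientation']
for g in(0,5,10,15):
    u=[(proj(s,p+R@(np.array([x-g,y,z])/1e3))-(220,70))*4 for x,y,z in itertools.product((-46,46),(-28,28),(-6,20))]
    f=[(proj(s,p+R@(np.array([x,yy,12])/1e3))-(220,70))*4 for x in(-9.5,9.5) for yy in (-42,42)]
    u=np.array(u); print(g,u.min(0).round(),u.max(0).round(),np.array(f).round()[:,0])
to((.609,.186,.25),tool(176,26)); now()
```

```text
0 [249. 204.] [407. 285.] [327. 300. 355. 330.]
5 [241. 204.] [400. 284.] [327. 300. 355. 330.]
10 [233. 203.] [392. 283.] [327. 300. 355. 330.]
15 [226. 203.] [384. 282.] [327. 300. 355. 330.]
shift cm [-10.35  45.67  -4.98] turn [-2.72 25.98 11.87]
t 4.4167 p [ 0.5708 -0.2807  0.2   ] yaw -171.93 pitch -0.08 roll 0.01 F [-0.8 -0.3 -3.1] op 0.0578 g 19.999653697013855
```

```bash
cat >> go.py <<'E'
from fit import deckR
O=np.array([.600,.1862,.0655]); PSI=3.073
def tcp(Lx,Lz,t,Ly=0,dz=0):
    D=deckR(PSI); t_=np.radians(t); xc=D@[np.cos(t_),0,np.sin(t_)]; zc=D@[-np.sin(t_),0,np.cos(t_)]
    P=O+D@(np.array([Lx,Ly,20+Lz+dz])/1e3)+.056*xc+.020*zc
    return P,tool(np.degrees(PSI),26+t)
E
python3 - <<'E'
from go import *
now()
for a in((-20,60,12),(-24,15,12)):
    P,R=tcp(*a); print(P.round(4)); to(P,R)
P,R=tcp(-20,60,12); P[0]-=.03;P[2]+=.02;to(P,R)
E
```

```text
t 4.4167 p [ 0.5708 -0.2807  0.2   ] yaw -171.93 pitch -0.08 roll 0.01 F [-0.8 -0.3 -3.1] op 0.0578 g 19.999653697013855
[0.6212 0.1847 0.1789]
shift cm [-11.53  45.38   2.13] turn [-3.96 37.93 11.57]
[0.6051 0.1859 0.1367]
shift cm [-9.94 45.71  6.35] turn [-3.96 37.93 11.57]
shift cm [-8.56 45.8   0.13] turn [-3.96 37.93 11.57]
```

>>> arm_command(motion="0 2.5 -0.5 0 0 0; -0.3 6 -1.5 0 1 2; -0.8 10 -2.5 0 3 4; -1.3 14 -3 -0.5 6 6; -2 18 -3.5 -0.8 9 8", squeeze=30)

```text
time: 4.83
ee_pos: [0.5635, -0.0984, 0.2336]
orientation: [[-0.987, 0.002, -0.162], [0.001, 1.0, 0.003], [0.162, 0.002, -0.987]]
force: [0.7, -0.8, -2.9]
opening: 0.0577
grasp_force: 30.0
```

Run:
```python
from go import *
now()
P,R=tcp(-20,60,12); P[0]-=.03;P[2]+=.02;to(P,R)
```

```text
t 4.8333 p [ 0.5635 -0.0984  0.2336] yaw 179.93 pitch 9.31 roll 0.14 F [ 0.7 -0.8 -2.9] op 0.0577 g 29.99726414680481
shift cm [-3.26 28.31  3.05] turn [-1.43 28.68  3.61]
```

>>> arm_command(motion="-0.3 4 0 0 4 0.5; -0.7 8 0.2 0 9 1; -1.2 12 0.5 -0.5 14 2; -1.7 16 0.9 -0.8 19 2.6; -2.2 20 1.4 -1.1 24 3.2")

```text
time: 5.25
ee_pos: [0.5841, 0.1022, 0.2162]
orientation: [[-0.834, 0.057, -0.55], [0.048, 0.998, 0.031], [0.55, -0.0, -0.835]]
force: [0.7, -1.2, -2.0]
opening: 0.0575
grasp_force: 30.0
```

Run:
```python
from go import *
now()
P,R=tcp(-20,60,12); to(P,R)
P,R=tcp(-22,30,12); to(P,R)
```

```text
t 5.25 p [0.5841 0.1022 0.2162] yaw 176.7 pitch 33.4 roll -0.02 F [ 0.7 -1.2 -2. ] op 0.0575 g 29.998253881931305
shift cm [-4.75  8.45  1.34] turn [-0.39  4.6   0.51]
shift cm [-5.33  8.46  4.28] turn [-0.39  4.6   0.51]
```

>>> arm_command(motion="-1.5 3.5 0 0 2 0.3; -3.3 6.5 0.3 -0.2 4 0.5; -4.7 8.3 1.2 -0.3 4.6 0.5; -4.7 8.4 1.3 -0.4 4.6 0.5; -4.7 8.4 1.3 -0.4 4.6 0.5")

```text
time: 5.67
ee_pos: [0.6205, 0.1831, 0.1764]
orientation: [[-0.786, 0.068, -0.615], [0.054, 0.998, 0.041], [0.616, -0.001, -0.787]]
force: [0.4, 0.5, -0.7]
opening: 0.0577
grasp_force: 30.0
```

Run:
```python
from go import *
s=snap('side'); t=snap('top')
cv2.imwrite('pics/e1.png',np.hstack([cv2.resize(s['pixels'][200:310,140:270,::-1],(520,440),interpolation=2),cv2.resize(t['pixels'][130:240,146:216,::-1],(280,440),interpolation=2)]))
now()
for a in((-20,60,12),(-22,30,12),(-24,15,12)):
    P,R=tcp(*a); to(P,R)
```

```text
t 5.7667 p [0.6213 0.1815 0.1802] yaw 176.05 pitch 37.75 roll -0.0 F [ 0.3 -1.3 -1.1] op 0.0578 g 29.99950647354126
shift cm [-0.05  0.32  0.12] turn [ 0.01  0.25 -0.01]
shift cm [-0.86  0.32  3.02] turn [ 0.01  0.25 -0.01]
shift cm [-1.36  0.32  4.45] turn [ 0.01  0.25 -0.01]
```

View pics/e1.png

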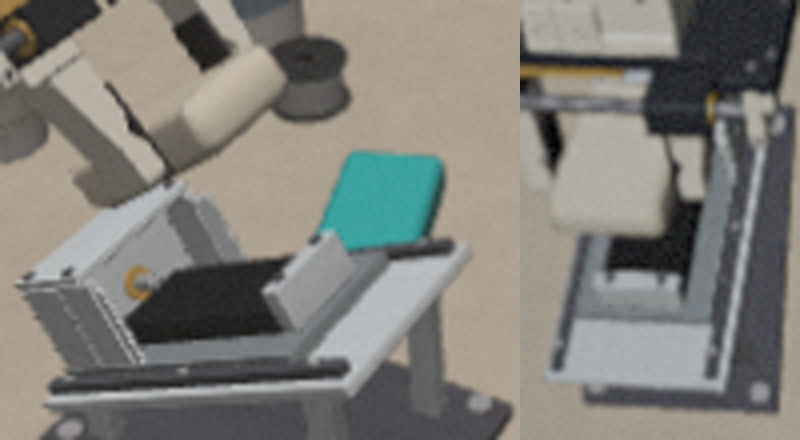

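The side view shows the charger held low-end-first above the cradle, its upper end at (235,95). The top view shows its upper edge at (610,215), left of the cradle line because of its height. I'll lower it towards the bed.

>>> arm_command(motion="-0.4 0.2 1.2 0 0.2 0; -0.8 0.3 2.4 0 0.2 0; -1.1 0.3 3.4 0 0.2 0; -1.4 0.3 4.2 0 0.2 0; -1.4 0.3 4.4 0 0.2 0")

```text
time: 6.18
ee_pos: [0.605, 0.1858, 0.1369]
orientation: [[-0.787, 0.069, -0.613], [0.054, 0.998, 0.043], [0.615, 0.001, -0.789]]
force: [-0.0, 0.9, -2.6]
opening: 0.0577
grasp_force: 30.0
```

Run:
```python
from go import *
import itertools
s=snap('side'); t=snap('top')
a=cv2.resize(s['pixels'][215:315,140:270,::-1],(520,400),interpolation=2);b=cv2.resize(t['pixels'][140:240,146:216,::-1],(280,400),interpolation=2)
now(); st=sensors.read_state(); p,R=st['ee_pos'],st['orientation']
for x,y,z in itertools.product((-56,38),(-29,29),(20,-6)):
    X=p+R@(np.array([x,y,z])/1e3)
    for im,c,o in((a,s,(140,215)),(b,t,(146,140))):
        q=((proj(c,X)-o+.5)*4).astype(int); cv2.drawMarker(im,[int(k) for k in q],(0,0,255) if z>0 else (0,255,0),0,9,1)
cv2.imwrite('pics/e2.png',np.hstack([a,b]))
for k in((-24,15,12),(-24,5,12),(-24,0,12)):
    P,R=tcp(*k); to(P,R)
```

```text
t 6.2833 p [0.6058 0.186  0.1381] yaw 176.1 pitch 37.86 roll 0.06 F [-0.9 -0.6 -1.3] op 0.0578 g 29.99957710504532
shift cm [-0.03 -0.02  0.15] turn [0.06 0.14 0.03]
shift cm [-0.23 -0.02  1.13] turn [0.06 0.14 0.03]
shift cm [-0.34 -0.02  1.62] turn [0.06 0.14 0.03]
```

View pics/e2.png

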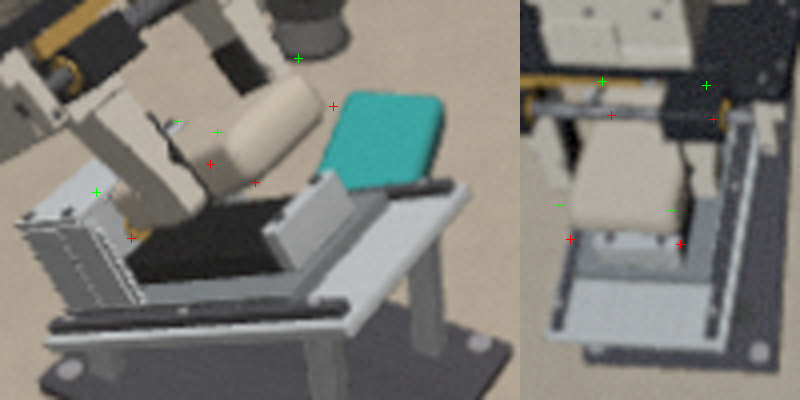

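The side view shows the projected charger about 3 px above the real one. That is the same bias I had for the stand, so its true height is probably nearer the nominal 72 mm. I'll settle it by touch.

>>> arm_command(motion="0.3 0 0 0 0.2 0; 0.25 0 0.2 0 0.2 0; 0.2 0 0.4 0 0.2 0; 0.2 0 0.6 0 0.2 0; 0.2 0 0.6 0 0.2 0")

```text
time: 6.7
ee_pos: [0.6006, 0.1867, 0.1343]
orientation: [[-0.786, 0.069, -0.615], [0.053, 0.998, 0.043], [0.617, 0.001, -0.787]]
force: [0.3, -0.9, -2.3]
opening: 0.0581
grasp_force: 30.0
```

>>> arm_command(motion="-0.02 0 0.1 0 0 0; -0.04 0 0.2 0 0 0; -0.06 0 0.3 0 0 0; -0.06 0 0.3 0 0 0; -0.06 0 0.3 0 0 0")

```text
time: 7.12
ee_pos: [0.5995, 0.1868, 0.1317]
orientation: [[-0.786, 0.069, -0.615], [0.053, 0.998, 0.043], [0.616, 0.001, -0.787]]
force: [1.0, -0.3, -2.1]
opening: 0.0579
grasp_force: 30.0
```

Run:
```python
from go import *
now()
import go
go.O=np.array([.598,.1858,.072]);go.PSI=3.067
P,R=tcp(-24,0,12); to(P,R)
```

```text
t 7.1167 p [0.5995 0.1868 0.1317] yaw 176.13 pitch 38.05 roll 0.08 F [ 1.  -0.3 -2.1] op 0.0579 g 29.99950647354126
shift cm [ 0.1  -0.11  0.34] turn [-0.15 -0.05  0.32]
```

>>> arm_command(motion="-0.02 0 0.1 0 0 0; -0.04 0 0.2 0 0 0; -0.04 0 0.2 0 0 0; -0.04 0 0.2 0 0 0; -0.04 0 0.2 0 0 0")

```text
time: 7.53
ee_pos: [0.5986, 0.1868, 0.13]
orientation: [[-0.786, 0.069, -0.615], [0.053, 0.998, 0.043], [0.616, 0.001, -0.788]]
force: [-0.8, -0.3, -0.8]
opening: 0.0577
grasp_force: 30.0
```

>>> arm_command(motion="-0.02 0 0.1 0 0 0; -0.04 0 0.2 0 0 0; -0.04 0 0.2 0 0 0; -0.04 0 0.2 0 0 0; -0.04 0 0.2 0 0 0")

```text
time: 7.95
ee_pos: [0.5977, 0.1869, 0.1282]
orientation: [[-0.786, 0.069, -0.615], [0.053, 0.998, 0.043], [0.616, 0.001, -0.788]]
force: [0.1, -0.6, -1.6]
opening: 0.0581
grasp_force: 30.0
```

>>> arm_command(motion="-0.02 0 0.1 0 0 0; -0.04 0 0.2 0 0 0; -0.04 0 0.2 0 0 0; -0.04 0 0.2 0 0 0; -0.04 0 0.2 0 0 0")

```text
time: 8.37
ee_pos: [0.5968, 0.187, 0.1264]
orientation: [[-0.786, 0.069, -0.615], [0.053, 0.998, 0.043], [0.616, 0.001, -0.788]]
force: [-0.1, 0.3, -1.2]
opening: 0.0582
grasp_force: 30.0
```

>>> arm_command(motion="-0.02 0 0.1 0 0 0; -0.04 0 0.2 0 0 0; -0.04 0 0.2 0 0 0; -0.04 0 0.2 0 0 0; -0.04 0 0.2 0 0 0")

```text
time: 8.78
ee_pos: [0.5962, 0.187, 0.1253]
orientation: [[-0.786, 0.068, -0.614], [0.053, 0.998, 0.043], [0.615, 0.002, -0.788]]
force: [0.6, -0.1, 5.1]
opening: 0.0577
grasp_force: 30.0
```

Run:
```python
from go import *
now(); st=sensors.read_state(); print('tau',st['wrist_torque'].round(3), st['force'])
import go
p,R=st['ee_pos'],st['orientation']
for O in ([.598,.1858,.072],[.6,.186,.0655]):
    D=deckR(3.067); L=p+R@np.array([-.056,0,.020]); U=p+R@np.array([.038,0,.020])
    print('L',((D.T@(L-O))*1e3-[0,0,20]).round(1),'U',((D.T@(U-O))*1e3-[0,0,20]).round(1))
    print('L world rel TCP',(L-p).round(3),(U-p).round(3))
s=snap('side')
cv2.imwrite('pics/e3.png',cv2.resize(s['pixels'][225:305,150:250,::-1],(800,600),interpolation=2))
print(sensors.read_state()['wrist_torque'].round(3),sensors.read_state()['force'].round(1))
```

```text
t 8.7833 p [0.5962 0.187  0.1253] yaw 176.16 pitch 37.98 roll 0.1 F [ 0.6 -0.1  5.1] op 0.0577 g 30.000429153442383
tau [-0.057 -1.469 -0.07 ] [ 0.57496839 -0.10032695  5.12531481]
L [-25.6  -1.4  -4.1] U [66.4 -0.8 15.4]
L world rel TCP [ 0.032 -0.002 -0.05 ] [-0.042  0.003  0.008]
L [-21.   -1.    0.9] U [71.  -0.5 20.4]
L world rel TCP [ 0.032 -0.002 -0.05 ] [-0.042  0.003  0.008]
[-0.056 -1.402 -0.07 ] [ 1.  -0.1  6.3]
```

View pics/e3.png

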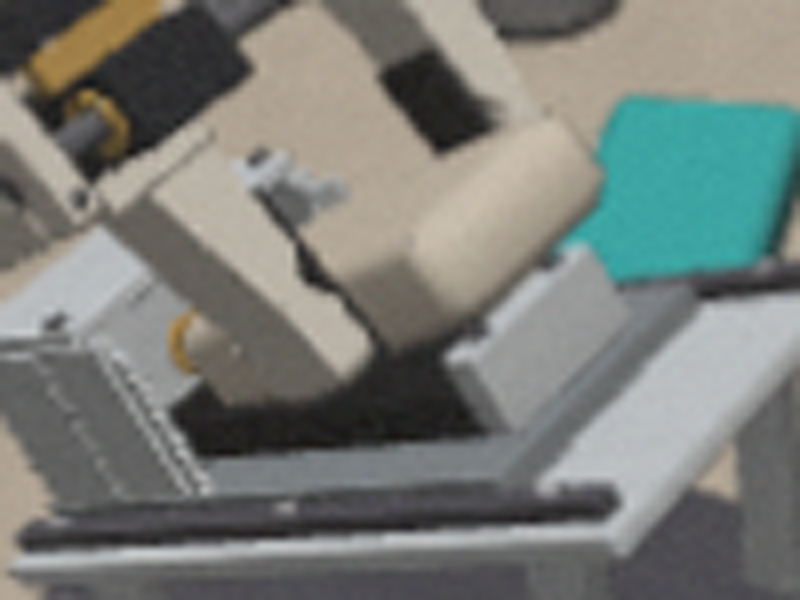

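Contact is felt at +6 N. The picture shows the low end (220,380) resting on the bed, with the underside clear of the stop at (460,350). The bed is therefore where the triangulation put it. I'll lift slightly, tip to 10° and slide in.

```bash
sed -i 's/^O=.*/O=np.array([.6004,.1862,.0663]); PSI=3.069/' go.py
python3 - <<'E'
from go import *
for a in((-21,1.5,10),(-32,1.5,10),(-38,1.5,10),(-44,1.5,10)):
    P,R=tcp(*a); to(P,R)
E
```

```text
shift cm [ 0.09 -0.05  0.04] turn [-0.06 -1.99  0.25]
shift cm [-0.98 -0.06 -0.19] turn [-0.06 -1.99  0.25]
shift cm [-1.57 -0.06 -0.32] turn [-0.06 -1.99  0.25]
shift cm [-2.16 -0.06 -0.44] turn [-0.06 -1.99  0.25]
```

>>> arm_command(motion="0 0 -0.1 0 -1 0; 0 -0.05 0 0 -2 0.2; -0.4 -0.05 -0.07 0 -2 0.2; -0.9 -0.05 -0.17 0 -2 0.2; -1 -0.05 -0.19 0 -2 0.2")

```text
time: 9.25
ee_pos: [0.605, 0.1858, 0.1192]
orientation: [[-0.806, 0.072, -0.588], [0.058, 0.997, 0.041], [0.589, -0.001, -0.808]]
force: [-0.9, 0.3, 2.0]
opening: 0.0576
grasp_force: 30.0
```

Run:
```python
from go import *
now(); print(sensors.read_state()['wrist_torque'].round(2))
for a in((-32,1.5,10),(-36,1.5,10),(-40,1.5,10),(-44,1.5,10)):
    P,R=tcp(*a); to(P,R)
```

```text
t 9.25 p [0.605  0.1858 0.1192] yaw 175.85 pitch 36.09 roll -0.06 F [-0.9  0.3  2. ] op 0.0576 g 30.000122487545013
[-0.01 -1.56 -0.06]
shift cm [ 0.09  0.01 -0.12] turn [-0.09 -0.09  0.01]
shift cm [-0.3   0.01 -0.19] turn [-0.09 -0.09  0.01]
shift cm [-0.69  0.01 -0.26] turn [-0.09 -0.09  0.01]
shift cm [-1.09  0.01 -0.33] turn [-0.09 -0.09  0.01]
```

>>> arm_command(motion="0 0 -0.1 0 0 0; -0.2 0 -0.19 0 0 0; -0.4 0 -0.23 0 0 0; -0.6 0 -0.27 0 0 0; -0.6 0 -0.27 0 0 0")

```text
time: 9.67
ee_pos: [0.6112, 0.1854, 0.1182]
orientation: [[-0.806, 0.071, -0.588], [0.058, 0.997, 0.041], [0.589, -0.001, -0.808]]
force: [-2.1, -0.4, 0.2]
opening: 0.0578
grasp_force: 30.0
```

Run:
```python
from go import *
now(); print(sensors.read_state()['wrist_torque'].round(2))
for a in((-40,1.5,10),(-44,1.5,10)):
    P,R=tcp(*a); to(P,R)
```

```text
t 9.6667 p [0.6112 0.1854 0.1182] yaw 175.86 pitch 36.11 roll -0.05 F [-2.1 -0.4  0.2] op 0.0578 g 29.999878406524658
[-0.08 -1.39 -0.05]
shift cm [-0.14  0.01  0.02] turn [-0.08 -0.11  0.02]
shift cm [-0.54  0.01 -0.05] turn [-0.08 -0.11  0.02]
```

Pin contact is felt: 2.3 N up the slope, where expected. I'll push on gently.

>>> arm_command(motion="-0.1 0 -0.02 0 0 0; -0.2 0 -0.04 0 0 0; -0.3 0 -0.05 0 0 0; -0.4 0 -0.07 0 0 0; -0.4 0 -0.07 0 0 0")

```text
time: 10.08
ee_pos: [0.6147, 0.1851, 0.1166]
orientation: [[-0.806, 0.071, -0.588], [0.058, 0.997, 0.041], [0.589, -0.001, -0.808]]
force: [-3.6, -0.3, 0.2]
opening: 0.0578
grasp_force: 30.0
```

>>> arm_command(motion="-0.1 0 -0.02 0 0 0; -0.2 0 -0.04 0 0 0; -0.3 0 -0.05 0 0 0; -0.3 0 -0.05 0 0 0; -0.3 0 -0.05 0 0 0")

```text
time: 10.5
ee_pos: [0.6175, 0.185, 0.1153]
orientation: [[-0.806, 0.071, -0.587], [0.058, 0.997, 0.041], [0.589, -0.001, -0.808]]
force: [-5.2, 0.6, -0.1]
opening: 0.0579
grasp_force: 30.0
```

Run:
```python
from go import *
now(); print(sensors.read_state()['wrist_torque'].round(2))
for a in((-48,1.5,10),(-50,1.5,10),(-49.5,1,5),(-49.5,.5,0)):
    P,R=tcp(*a); to(P,R)
```

```text
t 10.5 p [0.6175 0.185  0.1153] yaw 175.87 pitch 36.07 roll -0.05 F [-5.2  0.6 -0.1] op 0.0579 g 29.99961018562317
[-0.19 -0.43  0.1 ]
shift cm [-0.25  0.    0.02] turn [-0.08 -0.07  0.03]
shift cm [-0.45  0.   -0.01] turn [-0.08 -0.07  0.03]
shift cm [-0.26  0.    0.54] turn [-0.08 -5.07  0.03]
shift cm [-0.16  0.    1.1 ] turn [ -0.07 -10.07   0.03]
```

>>> arm_command(motion="-0.1 0 0 0 0 0; -0.2 0 -0.01 0 0 0; -0.3 0 -0.01 0 0 0; -0.38 0 -0.01 0 0 0; -0.38 0 -0.01 0 0 0")

```text
time: 10.92
ee_pos: [0.6205, 0.1847, 0.1136]
orientation: [[-0.806, 0.071, -0.588], [0.058, 0.997, 0.041], [0.589, -0.001, -0.808]]
force: [-5.9, -0.1, 3.6]
opening: 0.0581
grasp_force: 30.0
```

Run:
```python
from go import *
now(); print(sensors.read_state()['wrist_torque'].round(2))
for a in((-49.5,1,5),(-49.5,.5,0)):
    P,R=tcp(*a); to(P,R)
```

```text
t 10.9167 p [0.6205 0.1847 0.1136] yaw 175.89 pitch 36.09 roll -0.05 F [-5.9 -0.1  3.6] op 0.0581 g 29.99973088502884
[-0.14  0.42  0.09]
shift cm [0.09 0.   0.58] turn [-0.09 -5.09  0.05]
shift cm [0.19 0.   1.14] turn [ -0.08 -10.09   0.05]
```

Pin force is about 7 N along the slope, so the charger is deep enough. Now I let the upper end down.

>>> arm_command(motion="0.02 0 0.12 0 -1 0; 0.04 0 0.24 0 -2 0; 0.06 0 0.36 0 -3 0; 0.08 0 0.47 0 -4 0; 0.1 0 0.58 0 -5 0")

```text
time: 11.33
ee_pos: [0.6164, 0.1847, 0.1095]
orientation: [[-0.855, 0.071, -0.513], [0.062, 0.997, 0.036], [0.515, -0.001, -0.857]]
force: [-5.4, -1.6, 2.6]
opening: 0.058
grasp_force: 30.0
```

Run:
```python
from go import *
now(); print(sensors.read_state()['wrist_torque'].round(2))
for a in((-49.5,.7,2.5),(-49.5,.5,0),(-48.5,0.5,0)):
    P,R=tcp(*a); to(P,R)
```

```text
t 11.3333 p [0.6164 0.1847 0.1095] yaw 175.88 pitch 30.97 roll -0.06 F [-5.4 -1.6  2.6] op 0.058 g 30.000380873680115
[-0.48  0.42  0.18]
shift cm [0.08 0.03 0.28] turn [-0.09 -2.47  0.03]
shift cm [0.15 0.03 0.55] turn [-0.09 -4.97  0.03]
shift cm [0.25 0.03 0.56] turn [-0.09 -4.97  0.03]
```

>>> arm_command(motion="0.03 0 0.11 0 -1 0; 0.06 0 0.22 0 -2 0; 0.09 0 0.33 0 -3 0; 0.12 0 0.44 0 -4 0; 0.12 0 0.44 0 -4 0")

```text
time: 11.75
ee_pos: [0.6128, 0.1852, 0.1069]
orientation: [[-0.889, 0.071, -0.452], [0.064, 0.997, 0.032], [0.453, -0.0, -0.892]]
force: [-5.3, 0.2, 1.3]
opening: 0.0579
grasp_force: 30.0
```

Run:
```python
from go import *
now(); print(sensors.read_state()['wrist_torque'].round(2))
for a in((-49.5,0,0),(-48.5,0,0)):
    P,R=tcp(*a); to(P,R)
s=snap('side'); t=snap('top')
cv2.imwrite('pics/f1.png',np.hstack([cv2.resize(s['pixels'][225:305,150:250,::-1],(500,400),interpolation=2),cv2.resize(t['pixels'][145:225,156:206,::-1],(250,400),interpolation=2)]))
```

```text
t 11.75 p [0.6128 0.1852 0.1069] yaw 175.91 pitch 26.93 roll -0.03 F [-5.3  0.2  1.3] op 0.0579 g 29.999782741069794
[-0.03  0.48  0.04]
shift cm [-0.01  0.    0.19] turn [-0.06 -0.93  0.07]
shift cm [0.09 0.   0.19] turn [-0.06 -0.93  0.07]
```

View pics/f1.png

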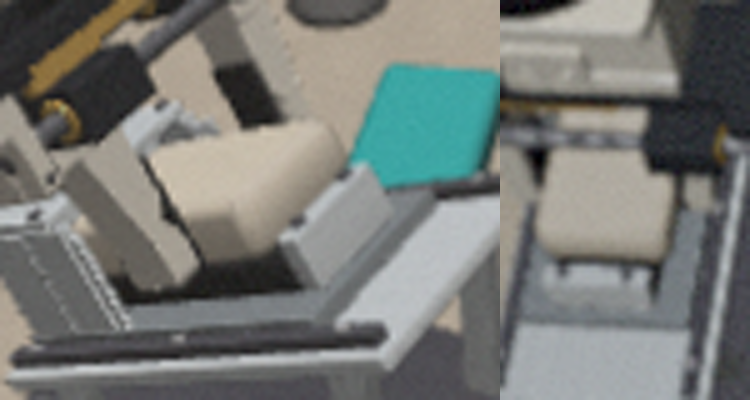

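The pictures show the upper end (side (260,240), top (605,255)) on the downhill side of the stop and almost flat. I'll lower the last 2 mm until contact.

>>> arm_command(motion="0 0 0.05 0 -0.5 0; 0 0 0.1 0 -0.9 0; 0.01 0 0.15 0 -0.9 0; 0.02 0 0.18 0 -0.9 0; 0.02 0 0.18 0 -0.9 0")

```text
time: 12.27
ee_pos: [0.6126, 0.1854, 0.1051]
orientation: [[-0.896, 0.071, -0.438], [0.064, 0.997, 0.031], [0.439, -0.0, -0.898]]
force: [-3.9, 0.8, 5.9]
opening: 0.0579
grasp_force: 30.0
```

Run:
```python
from go import *
now(); print(sensors.read_state()['wrist_torque'].round(2))
```

```text
t 12.2667 p [0.6126 0.1854 0.1051] yaw 175.91 pitch 26.06 roll -0.02 F [-3.9  0.8  5.9] op 0.0579 g 30.00033974647522
[ 0.07  0.78 -0.06]
```

>>> arm_command(motion="0.05 0 0 0 0 0; 0.1 0 0 0 0 0; 0.15 0 0 0 0 0; 0.2 0 0 0 0 0; 0.2 0 0 0 0 0")

```text
time: 12.68
ee_pos: [0.6113, 0.1856, 0.1058]
orientation: [[-0.896, 0.071, -0.438], [0.064, 0.997, 0.031], [0.439, -0.0, -0.899]]
force: [-0.5, 0.8, 5.4]
opening: 0.0579
grasp_force: 30.0
```

Run:
```python
from go import *
now(); print(sensors.read_state()['wrist_torque'].round(2))
```

```text
t 12.6833 p [0.6113 0.1856 0.1058] yaw 175.9 pitch 26.03 roll -0.01 F [-0.5  0.8  5.4] op 0.0579 g 30.00070810317993
[-0.04 -0.31 -0.01]
```

>>> arm_command(motion="0 0 0 0 0 0; 0 0 0 0 0 0; 0 0 0 0 0 0; 0 0 0 0 0 0; 0 0 0 0 0 0", jaw=95)

```text
time: 13.1
ee_pos: [0.6106, 0.1855, 0.105]
orientation: [[-0.895, 0.071, -0.44], [0.065, 0.997, 0.031], [0.441, -0.001, -0.898]]
force: [-0.5, -0.0, 0.7]
opening: 0.0821
grasp_force: 0.0
```

>>> arm_command(motion="0 0 0 0 0 0; 0 0 -0.5 0 0 0; 0 0 -1.5 0 0 0; 0 0 -3 0 0 0; 0 0 -5 0 0 0")

```text
time: 13.52
ee_pos: [0.6324, 0.1839, 0.1507]
orientation: [[-0.895, 0.071, -0.441], [0.065, 0.997, 0.03], [0.442, -0.001, -0.897]]
force: [1.0, 0.4, -0.8]
opening: 0.0835
grasp_force: 0.0
```

>>> arm_command(motion="0 0 -3 0 0 0; 0 0 -6 0 0 0; 0 0 -9 0 0 0; -1 0 -12 0 0 0; -1 0 -12 0 0 0")

```text
time: 13.93
ee_pos: [0.6983, 0.1785, 0.2595]
orientation: [[-0.899, 0.072, -0.431], [0.065, 0.997, 0.032], [0.432, 0.001, -0.902]]
force: [-0.3, -0.6, 0.2]
opening: 0.0834
grasp_force: 0.0
```

Run:
```python
from go import *
now()
s=snap('side'); t=snap('top')
cv2.imwrite('pics/f2.png',np.hstack([cv2.resize(s['pixels'][225:305,150:250,::-1],(500,400),interpolation=2),cv2.resize(t['pixels'][145:225,156:206,::-1],(250,400),interpolation=2)]))
```

```text
t 13.9333 p [0.6983 0.1785 0.2595] yaw 175.87 pitch 25.62 roll 0.05 F [-0.3 -0.6  0.2] op 0.0834 g 0.0
```

View pics/f2.png

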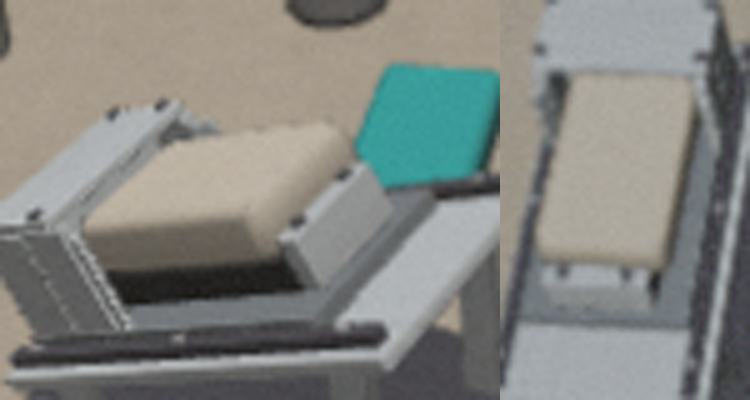

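The final pictures show the charger under the hood at (90,230), flat on the bed, with its upper end behind the stop: side (290,240), top (600,260). The gripper is clear, so I'm handing in.

```bash
python3 -c "
from workcell import ticket
print(ticket.finish_job())"
```

```text
the job is handed in; nothing more can be done
None
```

I loaded the charger into the cradle and handed the job in after about 14 s on the robot's clock: its low end is under the hood pressing the pin, its upper end sits behind the stop, and it appears to lie flat on the bed; no verdict came back.

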